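# Level the counter rack with a spirit level and keep it pressed

## Robot

A 6-joint arm with a two-finger parallel gripper is mounted at the origin on the work surface. World frame = base frame: x ahead of the robot, y to its left, z up, the work surface at z = 0. Lengths are in m, angles in rad, forces in N, time in s.
With the tool pointing down it reaches from about 0.25 to 0.8 m from the base axis. Payload 8.5 kg.
Tool frame: the origin (TCP) lies midway between the tips of the shut fingers; the grasp point (between the pads) lies r.pinch_z behind it (r.pinch_z is the distance from the TCP to the grasp point, in m); x points along the fingers, y is the direction in which the jaws open and shut, and the axes are right-handed (so a half turn about x gives the same grasp; the last joint's range is limited). The gripper opens to 85 mm and grips with 20 to 120 N. Pads are 22 mm wide; open, the fingers measure 114 mm over their backs; the gripper's body (76 mm by 85 mm) begins 54 mm behind the grasp point. The pads swing forward as they close: fully open they stand 13 mm farther back than shut.
Start: joints at [-1.309, 0.238, -0.013, 1.319, 0, 1.571], TCP at [0.136, -0.507, 0.231] pointing down, gripper open.
Joint ranges: [-2.66, 2.66], [-1.03, 1.9], [-1.14, 1.46], [-1.82, 2.27], [-1.45, 1.34], [-3.14, 3.14]. Speed limits (rad/s): [2.22, 2.22, 2.79, 3.14, 3.14, 3.14].

## Interface

Orientations are given as a 3x3 rotation matrix whose columns are the frame's x, y, z axes.
In Python, from bench import sense, vision, order, r gives the robot as it stands. The module is installed in compiled form; this text tells all that it offers.
- The arm moves only by the tool drive_tool, never from a script. Its argument "targets" is a list that holds one entry, the list of rows, each a list of 7 numbers: the closure, from -1 (fully open) to 1 (shut), then the shift along the world's x, y, z each as a share of 400 mm, from -1 to 1, then the turn, a rotation vector about the world's x, y, z each as a share of 90 degrees, from -1 to 1. In form: [[[fingers, dx, dy, dz, wx, wy, wz], ...]]. A call has 1 to 10 rows; each row is the pose to reach, as a shift and turn from the pose measured when the call began; what a row does not reach only later rows make up. A row lasts 1/12 s, in which the tool goes at most 41.7 mm and 7.16 degrees, less where a joint would pass 70% of its speed; a pose out of reach is approached as far as the arm can. A call with a number of a shift or a turn outside -1 to 1 is refused whole. A call with a gripper value outside its range is refused whole. The fingers move at their own pace and stop on an object; "squeeze" is the grip in N (left out, the last holds). Time passes only in rows, so rows that repeat a pose let the fingers close. It gives the time, the measured TCP pose, the force and the opening at its end, in the units of the state.
- sense(): the state, without advancing time (a new reading comes with each control period).
- vision.capture(name): name is "scene" or "top" or "wrist"; returns the picture (480x640x3 uint8, red, green, blue); there is no depth.
- vision.get_calibration(name): a dict with "fx", "fy", "cx", "cy" (pixels), "world_from_camera" (4x4, takes a point from camera to world coordinates). Camera axes: x right, y up, looking along -z (the intrinsics and any distortion apply to the point x, -y, -z); pixel columns grow to the right and rows downward; lengths in m; the calibration is good to about 2 mm. A picture is of the moment at which its call begins: read the wrist's pose just before it. get_calibration takes no time and is no camera call; for the wrist camera it gives the pose at the moment of the call.
- order.hand_in(): hands the job in, once; it reports no verdict.
The state is a dict: "time_s": time; "qpos": joint angles; "joint_vel": joint speeds; "effort": joint torques, N m; "tool_pos": TCP position; "ee_rot": TCP orientation; "contact_force": force on the tool from outside, world axes, zero at the start; "wrist_torque": the same for the moment, N m; "width": finger opening in m.
Only numpy, scipy, OpenCV 4.12 (cv2) and the standard library are available. Lean on these libraries where they do the work, as an engineer would, in place of code of your own. Each camera call takes 0.05 s, during which the arm holds its last target. There are 200 camera calls.

## Task

Lay the spirit level along the little wooden counter rack and slide its end in under the short upper tier until it meets the rack's end panel. Then turn the wing knob of the rack's levelling foot until, with your fingertips pressing the level down so that the sprung deck is seated fully on its foot, the bubble stands between the two marks; finish while still pressing on the level like that, not letting go. Leave the other kitchen things on the counter where they are.

Things in the scene. Friction and masses are not known exactly. Their poses are not given: they have to be found in the camera images.
- level: Loose aluminium spirit level with black end caps, a bar 26 wide (own x), 230 long (own y), 42 high, 0.15 to 0.3 kg, standing on the counter in front of the rack. Origin: centre of its underside. Vial: light green window 62 long in the middle of the top; the pale bubble, 12 long, slides along it past black marks 10 either side of the middle. Either end may go to the panel.
- bubble (a joint): Bubble of the level, in m along the level's own +y from the middle of the vial; 0 = centred, the ends are at +-0.024. It goes to the higher end, 0.6 mm per mrad of slope of the level, and takes about 1.5 s to settle. Between the marks: within 4 mm of 0.
- deck_stop (a point): Point on the wooden deck's top, midway across its depth, at the inner face of the end panel (left end). Axes turn with the deck: +y along it to the panel, +x away from the robot, z up. The deck is 120 deep (x), bare and flat from y = 0 to -345, its top about 80 above the counter. With the level home its middle is at y = -115 here and the vial is in the open.
- foot_grip (a point): Grip point of the wing knob on the levelling foot, at the rack's right end (380 from the panel), on the knob's upright axis, 30 above the deck's top. The black wing is 50 long (own x) x 12 thick (own y), from 8 to 41 above the deck's top, over a disc 36 across, 8 high; pinch it across its thickness. It stays as left; turning takes about 0.15 N m.
- foot (a joint): Turn of the wing knob, rad, growing clockwise from above; limits -0.8 and 2.4. Clockwise raises the rack's right end (8 mm per rad at the knob, which rises too: steep quick-lift thread): slope 20 mrad per rad, bubble 12 mm per rad towards the knob end. At the start the seated rack is always low at the right, by 0.3 to 1.4 rad of knob turn.
- rock (a joint): How far the sprung deck stands up off its foot, rad: 0.025 (right end 10 mm high) when left alone, 0 when pressed down and seated, then stiff. Press the level's top some 75 from its middle on the knob side: 4 N begins to lower it, 7 N seats it, 8 to 15 N is good. The bubble reads truly only while seated (lifted, it stands 15 mm further to the knob end).
- tier_edge (a point): Middle of the lower free edge of the short upper tier that overhangs the deck: 75 above the deck, 70 from the end panel (tier 85 long with the panel, 120 deep, 12 thick, small jars on it reach 140 above the deck). Axes as deck_stop. Grip the level some 35 or more from its middle, on the side away from the panel, to keep the gripper clear of it.
- tub: Wooden rice tub, 220 across, 95 high, bystander; origin under its centre.
- stick_a: Steel chopstick, 6 x 215 (own y) x 6, bystander; origin under its centre.
- stick_b: The other steel chopstick, same, beside the first; bystander.
- shaker: White plastic shaker with twist cap, 46 across, 95 high, bystander; origin under its centre.
- dish: Small ceramic sauce dish, 90 across, 22 high, bystander; origin under its centre.
- mug: Ceramic mug, 80 across, 90 high, bystander; origin under its centre.
- bowl: Small ceramic bowl, 96 across, 50 high, bystander; origin under its centre.
Not all that is in view belongs to the job. Of the things that look like the level, the largest one is meant.

How it is judged:
By the outcome, as a careful person would: the job done as asked, in the order asked, and still so for the second after the job is handed in, while the arm keeps its last pose, push and grip.
It also fails if it takes over 72 s, if anything falls off the work surface, if the arm or the gripper's body presses on something with over 40 N, if the wrist force passes 120 N, or if a joint passes its speed limit or range.

## Working session

There is one attempt and no reset: what is moved stays moved. The work goes in short steps, Python scripts to look and compute and a tool call to move; the robot and the scene stay as the last step left them, time stands still between calls to the robot, and variables do not carry over. Pictures are saved under pics/ and viewed, on a budget of 10 in all, crops included, one or two more only if the job needs it, and the job is handed in when it is done.

Besides the shell and the picture viewer there is one more tool, called after ">>>" in YAML: its name, and indented under it one key for each argument. drive_tool: Moves the arm, as the interface text tells. Its arguments: {"type":"object","properties":{"targets":{"type":"array"},"squeeze":{"type":"number"}},"required":["targets"]}

```bash
mkdir -p pics; ls; cat > h.py <<'E'
import numpy as np, cv2
from bench import sense, vision, order, r
def cap(name,fn):
    im=vision.capture(name); cv2.imwrite('pics/'+fn+'.png',cv2.cvtColor(im,cv2.COLOR_RGB2BGR)); return im
def ray(c,u,v):
    T=np.array(c['world_from_camera']); d=T[:3,:3]@np.array([(u-c['cx'])/c['fx'],-(v-c['cy'])/c['fy'],-1.]); return T[:3,3],d
def onz(c,u,v,z):
    o,d=ray(c,u,v); return o+d*(z-o[2])/d[2]
def proj(c,p):
    T=np.array(c['world_from_camera']); q=T[:3,:3].T@(np.asarray(p)-T[:3,3]); return c['cx']+c['fx']*q[0]/-q[2], c['cy']-c['fy']*q[1]/-q[2]
E
python3 - <<'E'
from h import *
np.set_printoptions(precision=4,suppress=True)
a=cap('scene','s0'); b=cap('top','t0')
for n in('scene','top','wrist'):
    c=vision.get_calibration(n); print(n,{k:v for k,v in c.items() if k!='world_from_camera'}); print(np.array(c['world_from_camera']))
print(r.pinch_z); print(sense())
E
```

```text
pics
scene {'fx': 493.0225830749762, 'fy': 493.0225830749762, 'cx': 322.3171865921935, 'cy': 234.8273408822681}
[[ 0.8042 -0.4581  0.3788  0.9437]
 [ 0.5942  0.6361 -0.4923 -0.636 ]
 [-0.0154  0.6209  0.7837  1.0575]
 [ 0.      0.      0.      1.    ]]
top {'fx': 568.425507308085, 'fy': 568.425507308085, 'cx': 331.6741105246577, 'cy': 228.4439865820517}
[[-0.0189  0.9969 -0.0763  0.3665]
 [-0.9998 -0.0187  0.0039 -0.0026]
 [ 0.0025  0.0764  0.9971  1.6665]
 [ 0.      0.      0.      1.    ]]
wrist {'fx': 342.0100216052843, 'fy': 342.0100216052843, 'cx': 323.67550012304116, 'cy': 235.45242053241284}
[[ 0.2589  0.9222  0.2872  0.2083]
 [-0.9659  0.2478  0.0748 -0.4875]
 [-0.0022 -0.2968  0.955   0.3746]
 [ 0.      0.      0.      1.    ]]
0.0187
{'time_s': 0.1, 'qpos': array([-1.309 ,  0.2387, -0.0142,  1.3192,  0.    ,  1.5708]), 'joint_vel': array([ 0.0002, -0.002 ,  0.0028, -0.0008,  0.0012,  0.0007]), 'effort': array([ -0.0001, -53.9722,  34.6997,   0.0135,  -0.    ,  -0.    ]), 'tool_pos': array([ 0.1358, -0.5067,  0.2307]), 'ee_rot': array([[-0.0003,  0.2588, -0.9659],
       [ 0.0013, -0.9659, -0.2588],
       [-1.    , -0.0013, -0.    ]]), 'contact_force': array([-0.218 , -0.8038,  0.2134]), 'wrist_torque': array([-0.0142, -0.0203,  0.0432]), 'width': 0.08526593258979794}
```

View pics/s0.png

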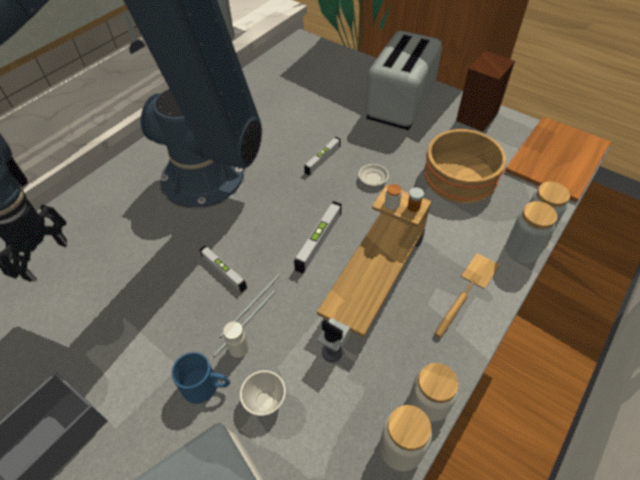

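View pics/t0.png

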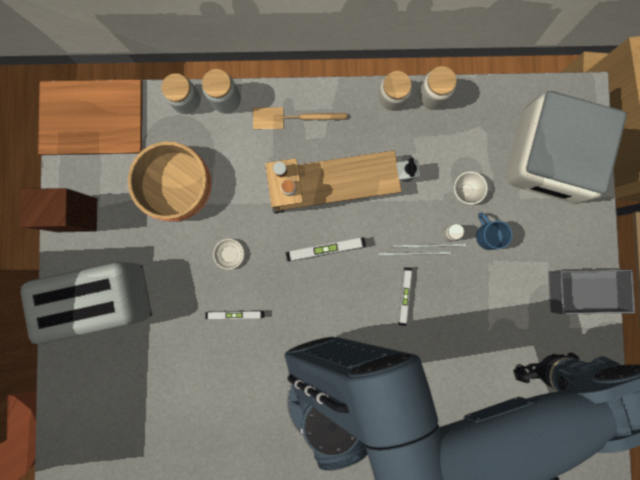

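The largest level runs about (287,256) to (370,242) in the top view, the rack about (268,185) to (400,165), and the knob is near (410,168). I'll enlarge that area.

```bash
python3 - <<'E'
from h import *
b=cv2.imread('pics/t0.png'); a=cv2.imread('pics/s0.png')
cv2.imwrite('pics/t0c.png',cv2.resize(b[140:275,255:435],None,fx=4.4,fy=4.4,interpolation=cv2.INTER_CUBIC))
cv2.imwrite('pics/s0c.png',cv2.resize(a[170:370,280:450],None,fx=3,fy=3,interpolation=cv2.INTER_CUBIC))
E
```

```text
(no output)
```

View pics/t0c.png

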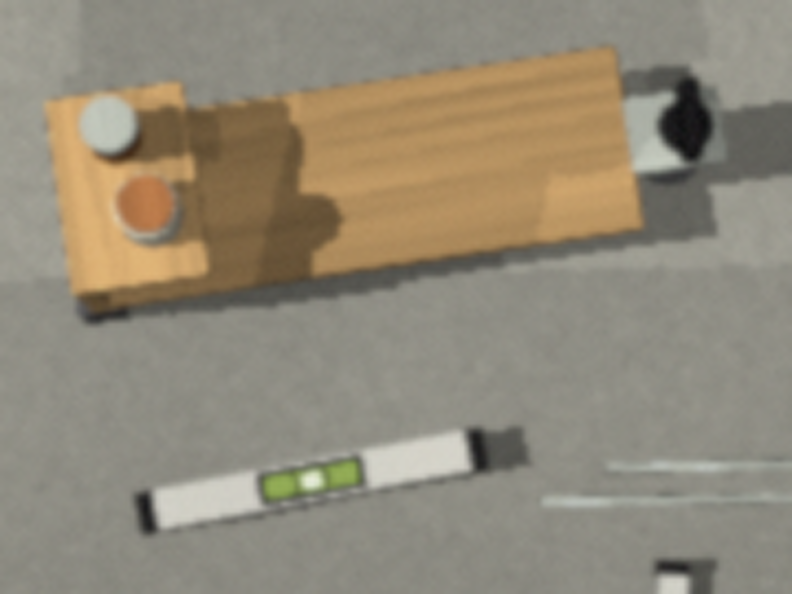

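View pics/s0c.png

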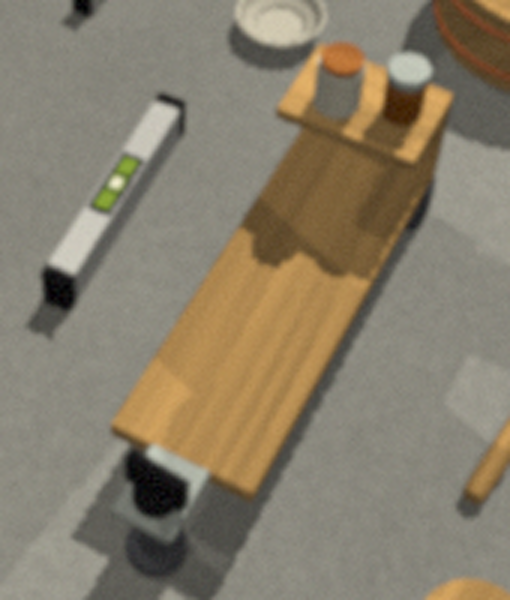

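```bash
python3 - <<'E'
from h import *
np.set_printoptions(precision=4,suppress=True)
c=vision.get_calibration('top'); s=vision.get_calibration('scene')
P=lambda u,v,z: onz(c,255+(u+.5)/4.4-.5,140+(v+.5)/4.4-.5,z)
S=lambda u,v,z: onz(s,280+(u+.5)/3-.5,170+(v+.5)/3-.5,z)
L=[P(*q,.042) for q in((137,493),(148,533),(480,428),(487,470))]
a=(L[0]+L[1])/2;b=(L[2]+L[3])/2; d=a-b
print('level top',a,b,(a+b)/2,np.linalg.norm(d),'yawdir deg',np.degrees(np.arctan2(d[1],d[0])))
print('vial',P(310,480,.042))
ls=[S(*q,.042) for q in((157,97),(185,104),(45,268),(75,278))]
a=(ls[0]+ls[1])/2;b=(ls[2]+ls[3])/2;d=a-b;print('level scene',(a+b)/2,np.linalg.norm(d),np.degrees(np.arctan2(d[1],d[0])), 'vial',S(116,183,.042))
t=[P(*q,.167) for q in((46,100),(182,83),(208,272),(72,293))];print('tier',t)
for e in((t[1]-t[0]),(t[2]-t[3]),(t[0]-t[3]),(t[1]-t[2])): print(np.linalg.norm(e),np.degrees(np.arctan2(e[1],e[0])))
for z in(.075,.085,.095):
  k=[P(617,46,z),P(642,230,z)];print('deck R',z,k,np.linalg.norm(k[0]-k[1])); 
  print('  scene',S(253,495,z),S(113,428,z))
for z in(.11,.12,.13): print('knob',z,P(688,119,z),S(155,472,z))
E
```

```text
level top [0.4138 0.1201 0.042 ] [ 0.4512 -0.1022  0.042 ] [0.4325 0.0089 0.042 ] 0.22536212661700142 yawdir deg 99.55539133361808
vial [0.4332 0.011  0.042 ]
level scene [0.4373 0.0082 0.042 ] 0.2167439169710084 99.89583962088368 vial [0.436 0.007 0.042]
tier [array([0.6616, 0.1659, 0.167 ]), array([0.6705, 0.0833, 0.167 ]), array([0.5547, 0.0692, 0.167 ]), array([0.5435, 0.1514, 0.167 ])]
0.08309096080130803 -83.8368184271975
0.08293098148270726 -82.22494936981883
0.11893646837649782 7.000695390600651
0.11660126585713476 6.922724627070292
deck R 0.075 [array([ 0.7081, -0.1924,  0.075 ]), array([ 0.5882, -0.2051,  0.075 ])] 0.12059050040553754
  scene [ 0.7085 -0.1897  0.075 ] [ 0.5926 -0.2053  0.075 ]
deck R 0.085 [array([ 0.706 , -0.1912,  0.085 ]), array([ 0.5868, -0.2039,  0.085 ])] 0.11983280550317374
  scene [ 0.7109 -0.1943  0.085 ] [ 0.5962 -0.2097  0.085 ]
deck R 0.095 [array([ 0.7038, -0.19  ,  0.095 ]), array([ 0.5854, -0.2026,  0.095 ])] 0.11907511060080991
  scene [ 0.7133 -0.1988  0.095 ] [ 0.5998 -0.2141  0.095 ]
knob 0.11 [ 0.6532 -0.2316  0.11  ] [ 0.6506 -0.2315  0.11  ]
knob 0.12 [ 0.6514 -0.2301  0.12  ] [ 0.6537 -0.2358  0.12  ]
knob 0.13 [ 0.6495 -0.2287  0.13  ] [ 0.6568 -0.2401  0.13  ]
```

>>> drive_tool:
  targets:
    - [[-1,0.5,0.8,0,0,0,0.65],[-1,0.5,0.8,0,0,0,0.65],[-1,0.5,0.8,0,0,0,0.65],[-1,0.5,0.8,0,0,0,0.65],[-1,0.5,0.8,0,0,0,0.65],[-1,0.5,0.8,0,0,0,0.65],[-1,0.5,0.8,0,0,0,0.65],[-1,0.5,0.8,0,0,0,0.65],[-1,0.5,0.8,0,0,0,0.65],[-1,0.5,0.8,0,0,0,0.65]]
  squeeze: 40

```text
time_s: 0.93
tool_pos: [0.3383, -0.1816, 0.2307]
ee_rot: [[-0.0, 0.961, -0.276], [0.002, -0.276, -0.961], [-1.0, -0.001, -0.002]]
contact_force: [-0.3, -0.5, -0.4]
width: 0.0857
```

>>> drive_tool:
  targets:
    - [[-1,0.258,0.365,-0.2,0,0,0.284],[-1,0.258,0.365,-0.2,0,0,0.284],[-1,0.258,0.365,-0.2,0,0,0.284],[-1,0.258,0.365,-0.2,0,0,0.284],[-1,0.258,0.365,-0.2,0,0,0.284],[-1,0.258,0.365,-0.2,0,0,0.284],[-1,0.258,0.365,-0.2,0,0,0.284],[-1,0.258,0.365,-0.2,0,0,0.284]]

```text
time_s: 1.6
tool_pos: [0.4409, -0.0358, 0.1506]
ee_rot: [[-0.002, 0.986, 0.166], [0.001, 0.166, -0.986], [-1.0, -0.002, -0.002]]
contact_force: [0.8, -0.1, 0.1]
width: 0.0857
```

```bash
python3 - <<'E'
from h import *
s=sense(); print(s['qpos'],s['tool_pos'],s['ee_rot']); c=vision.get_calibration('wrist'); cap('wrist','w1')
np.save('w1c.npy',c['world_from_camera'])
l=np.array([-.166,.986,0]); p=np.array([.434,.009,.042]); x=np.array([.986,.166,0])
for a,b in((0,0),(.031,0),(-.031,0),(.115,.013),(.115,-.013),(-.115,.013),(-.115,-.013)): print(a,b,np.round(proj(c,p+l*a+x*b)))
E
```

```text
[-8.20025388e-02  1.44766815e-01 -3.47885282e-01  1.08058112e+00
  1.26790283e-03  1.32182164e+00] [ 0.44094293 -0.0358494   0.15055262] [[-0.00232484  0.98609038  0.16619372]
 [ 0.00146325  0.16619735 -0.98609143]
 [-0.99999623 -0.00204933 -0.00182928]]
0 0 [326. 173.]
0.031 0 [326. 129.]
-0.031 0 [326. 214.]
0.115 0.013 [347. -10.]
0.115 -0.013 [306. -10.]
-0.115 0.013 [341. 313.]
-0.115 -0.013 [310. 313.]
```

View pics/w1.png

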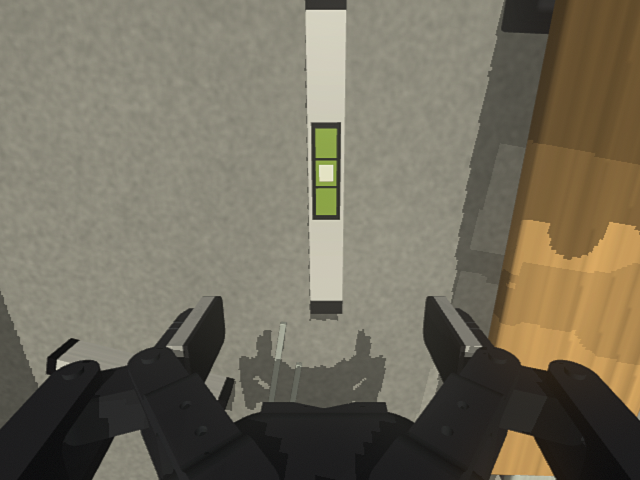

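The vial is at (326,172), where my estimate predicted (326,173), so the level's pose is good. Next I descend and grip.

>>> drive_tool:
  targets:
    - [[-1,0,0,-0.2,0,0,0],[-1,0,0,-0.3,0,0,0],[-1,0,0,-0.351,0,0,0],[-1,0,0,-0.351,0,0,0],[-1,0,0,-0.351,0,0,0],[1,0,0,-0.351,0,0,0],[1,0,0,-0.351,0,0,0],[1,0,0,-0.351,0,0,0],[1,0,0,-0.351,0,0,0],[1,0,0,-0.351,0,0,0]]
  squeeze: 40

```text
time_s: 2.48
tool_pos: [0.442, -0.0364, 0.0117]
ee_rot: [[0.001, 0.986, 0.165], [0.001, 0.165, -0.986], [-1.0, 0.001, -0.001]]
contact_force: [-2.8, -0.6, 19.0]
width: 0.0257
```

>>> drive_tool:
  targets:
    - [[1,0,0,0,0,0,0],[1,0,0,0,0,0,0],[1,0,0,0,0,0,0],[1,0,0,0,0,0,0],[1,0,0,0,0,0,0]]

```text
time_s: 2.9
tool_pos: [0.442, -0.0364, 0.0118]
ee_rot: [[0.001, 0.986, 0.165], [0.001, 0.165, -0.986], [-1.0, 0.001, -0.001]]
contact_force: [-1.4, -0.2, 3.3]
width: 0.0254
```

>>> drive_tool:
  targets:
    - [[1,0,0,0.05,0,0,0],[1,0,0,0.13,0,0,0],[1,0,0,0.21,0,0,0],[1,0,0,0.27,0,0,0],[1,0,0,0.29,0,0,0],[1,0,0,0.3,0,0,0],[1,0.03,-0.01,0.3,0,0,-0.01],[1,0.1,-0.03,0.3,0,0,-0.02],[1,0.16,-0.05,0.3,0,0,-0.027],[1,0.2,-0.07,0.3,0,0,-0.027]]
  squeeze: 60

```text
time_s: 3.73
tool_pos: [0.5233, -0.0646, 0.13]
ee_rot: [[-0.0, 0.992, 0.123], [0.001, 0.123, -0.992], [-1.0, 0.0, -0.001]]
contact_force: [-0.0, -0.3, -1.6]
width: 0.0251
```

>>> drive_tool:
  targets:
    - [[1,0.06,-0.02,0,0,0,0],[1,0.13,-0.05,0,0,0,0],[1,0.2,-0.08,0,0,0,0],[1,0.26,-0.09,0,0,0,0],[1,0.285,-0.1,0,0,0,0],[1,0.285,-0.1,0,0,0,0],[1,0.285,-0.1,0,0,0,0],[1,0.285,-0.1,0,0,0,0]]

```text
time_s: 4.4
tool_pos: [0.6359, -0.1043, 0.1284]
ee_rot: [[-0.003, 0.992, 0.123], [0.002, 0.123, -0.992], [-1.0, -0.003, -0.002]]
contact_force: [-0.9, -0.4, -2.1]
width: 0.0251
```

```bash
python3 - <<'E'
from h import *
np.set_printoptions(precision=4,suppress=True)
s=sense(); print(s['qpos'],s['tool_pos'],s['ee_rot'],s['contact_force']); c=vision.get_calibration('wrist'); cap('wrist','w2')
np.save('w2c.npy',c['world_from_camera'])
E
```

```text
[-0.1632  0.4901  0.1039  1.1879  0.0013  1.2844] [ 0.6359 -0.1043  0.1284] [[-0.0031  0.9924  0.1228]
 [ 0.0019  0.1228 -0.9924]
 [-1.     -0.0029 -0.0022]] [-0.8994 -0.351  -2.0612]
```

View pics/w2.png

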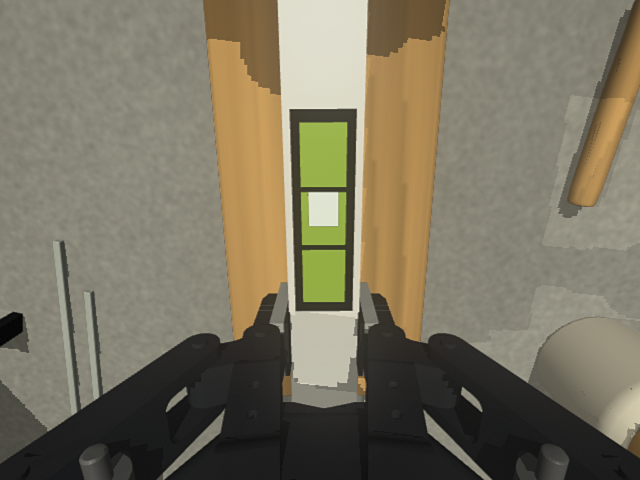

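The level sits centred and aligned over the deck: deck edges at 233 and 422, level edges at 288 and 359 in the lower part of the picture. I'll lower it slowly until it touches.

>>> drive_tool:
  targets:
    - [[1,0,0,-0.03,0,0,0],[1,0,0,-0.05,0,0,0],[1,0,0,-0.06,0,0,0],[1,0,0,-0.065,0,0,0],[1,0,0,-0.07,0,0,0],[1,0,0,-0.07,0,0,0]]

```text
time_s: 4.95
tool_pos: [0.6359, -0.1042, 0.1009]
ee_rot: [[-0.002, 0.992, 0.123], [0.002, 0.123, -0.992], [-1.0, -0.002, -0.002]]
contact_force: [0.7, 1.0, -2.7]
width: 0.0251
```

>>> drive_tool:
  targets:
    - [[1,0,0,-0.003,0,0,0],[1,0,0,-0.006,0,0,0],[1,0,0,-0.009,0,0,0],[1,0,0,-0.01,0,0,0]]

```text
time_s: 5.28
tool_pos: [0.6359, -0.1042, 0.0968]
ee_rot: [[-0.002, 0.992, 0.123], [0.002, 0.123, -0.992], [-1.0, -0.002, -0.002]]
contact_force: [0.0, 0.2, -1.7]
width: 0.0248
```

>>> drive_tool:
  targets:
    - [[1,0,0,-0.003,0,0,0],[1,0,0,-0.006,0,0,0],[1,0,0,-0.008,0,0,0],[1,0,0,-0.008,0,0,0]]

```text
time_s: 5.62
tool_pos: [0.6363, -0.1044, 0.0941]
ee_rot: [[-0.001, 0.992, 0.123], [0.002, 0.123, -0.992], [-1.0, -0.001, -0.002]]
contact_force: [0.3, -1.4, 3.2]
width: 0.0252
```

>>> drive_tool:
  targets:
    - [[1,-0.002,0.016,0,0,0,0],[1,-0.005,0.04,0,0,0,0],[1,-0.008,0.065,0,0,0,0],[1,-0.0115,0.09,0,0,0,0],[1,-0.0145,0.115,0,0,0,0],[1,-0.0175,0.14,0,0,0,0],[1,-0.0205,0.16,0,0,0,0],[1,-0.0225,0.177,0,0,0,0],[1,-0.0235,0.186,0,0,0,0],[1,-0.0235,0.186,0,0,0,0]]

```text
time_s: 6.45
tool_pos: [0.6266, -0.0285, 0.0939]
ee_rot: [[-0.002, 0.992, 0.124], [0.003, 0.124, -0.992], [-1.0, -0.001, -0.003]]
contact_force: [-0.6, 2.0, 1.7]
width: 0.0248
```

>>> drive_tool:
  targets:
    - [[1,-0.0006,0.005,0,0,0,0],[1,-0.0012,0.01,0,0,0,0],[1,-0.002,0.015,0,0,0,0],[1,-0.0025,0.02,0,0,0,0],[1,-0.003,0.025,0,0,0,0],[1,-0.0031,0.025,0,0,0,0]]

```text
time_s: 6.95
tool_pos: [0.6252, -0.0182, 0.0939]
ee_rot: [[-0.002, 0.992, 0.124], [0.003, 0.124, -0.992], [-1.0, -0.002, -0.003]]
contact_force: [1.0, -1.1, 2.3]
width: 0.0248
```

>>> drive_tool:
  targets:
    - [[1,-0.0003,0.0025,0,0,0,0],[1,-0.0006,0.005,0,0,0,0],[1,-0.0009,0.0075,0,0,0,0],[1,-0.0012,0.01,0,0,0,0],[1,-0.0012,0.01,0,0,0,0]]

```text
time_s: 7.37
tool_pos: [0.625, -0.0164, 0.0939]
ee_rot: [[-0.002, 0.992, 0.123], [-0.001, 0.123, -0.992], [-1.0, -0.002, 0.001]]
contact_force: [1.2, -13.7, 2.8]
width: 0.0252
```

The force rose to 13.7 N while the level travelled only 1.8 mm, so it's at the panel, and that matches the predicted position. I'll release and rise.

>>> drive_tool:
  targets:
    - [[0.3,0,0.002,0,0,0,0],[0,0,0,0,0,0,0],[-0.4,0,0,0,0,0,0],[-1,0,0,0,0,0,0],[-1,0,0,0,0,0,0],[-1,0,0,0.05,0,0,0],[-1,0,0,0.12,0,0,0],[-1,0,0,0.18,0,0,0],[-1,0,0,0.2,0,0,0],[-1,0,0,0.2,0,0,0]]

```text
time_s: 8.2
tool_pos: [0.6262, -0.0162, 0.1763]
ee_rot: [[0.003, 0.992, 0.123], [-0.001, 0.123, -0.992], [-1.0, 0.002, 0.001]]
contact_force: [0.3, 0.1, -0.5]
width: 0.0854
```

>>> drive_tool:
  targets:
    - [[-1,0.01,-0.075,0.03,0,0,0],[-1,0.01,-0.075,0.03,0,0,0],[-1,0.01,-0.075,0.03,0,0,0],[-1,0.01,-0.075,0.03,0,0,0],[-1,0.01,-0.075,0.03,0,0,0],[-1,0.01,-0.075,0.03,0,0,0],[-1,0.01,-0.075,0.03,0,0,0],[-1,0.01,-0.075,0.03,0,0,0],[-1,0.01,-0.075,0.03,0,0,0],[-1,0.01,-0.075,0.03,0,0,0]]

```text
time_s: 9.03
tool_pos: [0.6302, -0.046, 0.1883]
ee_rot: [[0.002, 0.992, 0.123], [-0.001, 0.123, -0.992], [-1.0, 0.002, 0.001]]
contact_force: [-0.6, -0.1, -1.0]
width: 0.0856
```

```bash
python3 - <<'E'
from h import *
np.set_printoptions(precision=4,suppress=True)
s=sense(); print(s['time_s'],s['qpos'],s['tool_pos'],s['ee_rot'],s['width']); c=vision.get_calibration('wrist'); cap('wrist','w3')
np.save('w3c.npy',c['world_from_camera'])
E
```

```text
9.0333 [-0.0725  0.4363  0.1704  1.3023 -0.0008  1.3749] [ 0.6302 -0.046   0.1883] [[ 0.0025  0.9924  0.1231]
 [-0.0009  0.1231 -0.9924]
 [-1.      0.0023  0.0012]] 0.085647872916332
```

View pics/w3.png

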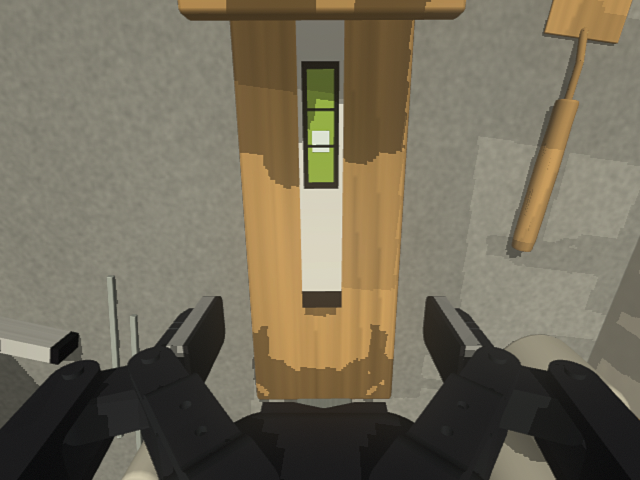

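Unpressed, the marks are at rows 109 and 146 and the bubble at 141, so it stands about +7 mm towards the knob. Seated, that becomes about −8 mm, which needs roughly 0.65 rad clockwise. Next I go over the knob with the tool turned 90° anticlockwise.

>>> drive_tool:
  targets:
    - [[-1,0.05,-0.1,0.15,0,0,0.25],[-1,0.1,-0.25,0.15,0,0,0.5],[-1,0.18,-0.4525,0.15,0,0,1],[-1,0.18,-0.4525,0.15,0,0,1],[-1,0.18,-0.4525,0.15,0,0,1],[-1,0.18,-0.4525,0.15,0,0,1],[-1,0.18,-0.4525,0.15,0,0,1],[-1,0.18,-0.4525,0.15,0,0,1],[-1,0.18,-0.4525,0.15,0,0,1],[-1,0.18,-0.4525,0.15,0,0,1]]

```text
time_s: 9.92
tool_pos: [0.7022, -0.2274, 0.248]
ee_rot: [[0.001, 0.191, 0.982], [0.002, 0.982, -0.191], [-1.0, 0.002, 0.001]]
contact_force: [0.4, 0.3, -0.2]
width: 0.0854
```

```bash
python3 - <<'E'
from h import *
np.set_printoptions(precision=4,suppress=True)
s=sense(); print(s['time_s'],s['qpos'],s['tool_pos']); c=vision.get_calibration('wrist'); im=cap('wrist','w4')
print(proj(c,[.652,-.233,.125]))
np.save('w4c.npy',c['world_from_camera'])
E
```

```text
9.9167 [-0.3142  0.6422  0.6806  1.6084  0.0025 -0.1224] [ 0.7022 -0.2274  0.248 ]
(np.float64(303.813824989558), np.float64(167.54860961165338))
```

View pics/w4.png

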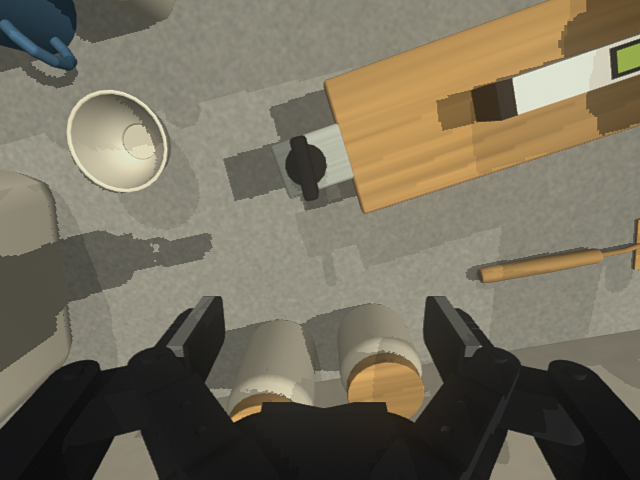

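```bash
python3 - <<'E'
from h import *
np.set_printoptions(precision=4,suppress=True)
c=vision.get_calibration('wrist'); c['world_from_camera']=np.load('w4c.npy')
a=cv2.imread('pics/w4.png'); g=a[115:215,265:350].max(axis=2)
m=(g<50).astype(np.uint8); n,l,st,ce=cv2.connectedComponentsWithStats(m); i=1+np.argmax(st[1:,4]); print(st[i],ce[i]+[265,115])
cv2.imwrite('pics/k.png',cv2.resize(a[115:215,265:350],None,fx=5,fy=5,interpolation=cv2.INTER_NEAREST))
for z in(.122,.13):
  p,q=onz(c,297,139,z),onz(c,309.5,197,z); d=p-q; print((p+q)/2,np.linalg.norm(d),np.degrees(np.arctan2(d[1],d[0])))
  # deck right edge
p,q=onz(c,326,82,.085),onz(c,365,212,.085);d=q-p;print('deck edge',p,q,np.linalg.norm(d),np.degrees(np.arctan2(d[1],d[0])))
E
```

```text
[ 21  21  38  65 785] [299.4484 165.8917]
[ 0.6531 -0.2337  0.122 ] 0.04543645173675617 -179.63046849776578
[ 0.6523 -0.2331  0.13  ] 0.04408917958975461 -179.63046849776578
deck edge [ 0.5911 -0.2035  0.085 ] [ 0.7058 -0.1891  0.085 ] 0.1156580088425242 7.1931753825017735
```

View pics/k.png

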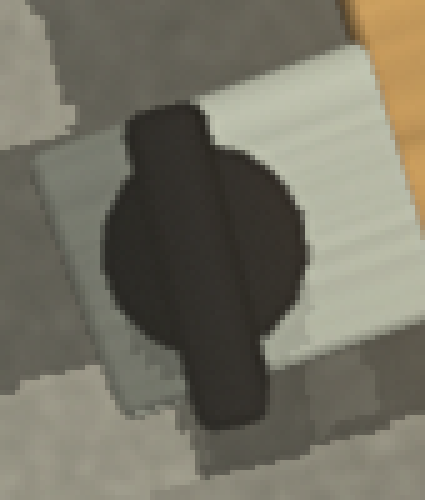

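>>> drive_tool:
  targets:
    - [[-1,-0.06,-0.008,0,0,0,0.06],[-1,-0.124,-0.015,-0.05,0,0,0.128],[-1,-0.124,-0.015,-0.1,0,0,0.128],[-1,-0.124,-0.015,-0.15,0,0,0.128],[-1,-0.124,-0.015,-0.22,0,0,0.128],[-1,-0.124,-0.015,-0.29,0,0,0.128],[-1,-0.124,-0.015,-0.35,0,0,0.128],[-1,-0.124,-0.015,-0.375,0,0,0.128],[-1,-0.124,-0.015,-0.375,0,0,0.128],[-1,-0.124,-0.015,-0.375,0,0,0.128]]

```text
time_s: 10.8
tool_pos: [0.6528, -0.2332, 0.0985]
ee_rot: [[0.001, -0.018, 1.0], [0.003, 1.0, 0.018], [-1.0, 0.003, 0.001]]
contact_force: [-0.4, 0.7, -0.2]
width: 0.0857
```

>>> drive_tool:
  targets:
    - [[0.3,0,0,0,0,0,0],[1,0,0,0,0,0,0],[1,0,0,0,0,0,0],[1,0,0,0,0,0,0],[1,0,0,0,0,0,0],[1,0,0,0,0,0,0],[1,0,0,0,0,0,0],[1,0,0,0,0,0,0]]
  squeeze: 40

```text
time_s: 11.47
tool_pos: [0.6528, -0.2334, 0.0987]
ee_rot: [[0.001, -0.018, 1.0], [0.002, 1.0, 0.018], [-1.0, 0.002, 0.001]]
contact_force: [0.1, -0.8, 1.7]
width: 0.0113
```

>>> drive_tool:
  targets:
    - [[1,0,0,0.0016,0,0,-0.052],[1,0,0,0.0033,0,0,-0.104],[1,0,0,0.0049,0,0,-0.156],[1,0,0,0.0065,0,0,-0.208],[1,0,0,0.0082,0,0,-0.26],[1,0,0,0.0098,0,0,-0.312],[1,0,0,0.0114,0,0,-0.364],[1,0,0,0.013,0,0,-0.414],[1,0,0,0.013,0,0,-0.414],[1,0,0,0.013,0,0,-0.414]]

```text
time_s: 12.3
tool_pos: [0.6524, -0.2321, 0.1034]
ee_rot: [[0.001, 0.591, 0.807], [0.003, 0.807, -0.591], [-1.0, 0.003, -0.001]]
contact_force: [-0.9, 5.3, -0.9]
width: 0.0113
```

```bash
python3 - <<'E'
from h import *
np.set_printoptions(precision=4,suppress=True)
s=sense(); print(s['time_s'],s['tool_pos'],s['ee_rot'],s['contact_force'],s['wrist_torque'],s['width'])
a=cv2.imread('pics/w3.png'); g=a[60:192,318:323].astype(int).mean(axis=1)
for i,p in enumerate(g): print(60+i,p.astype(int),end='; ')
E
```

```text
12.3 [ 0.6524 -0.2321  0.1034] [[ 0.0009  0.5911  0.8066]
 [ 0.0032  0.8066 -0.5911]
 [-1.      0.0031 -0.0011]] [-0.901   5.3154 -0.9061] [ 0.6673 -0.0127 -0.0805] 0.011329442479303127
60 [107 117 118]; 61 [48 54 56]; 62 [22 30 33]; 63 [24 31 35]; 64 [25 33 36]; 65 [26 33 36]; 66 [26 33 36]; 67 [25 31 34]; 68 [26 38 39]; 69 [40 83 74]; 70 [ 44 100  87]; 71 [44 99 87]; 72 [43 98 86]; 73 [44 98 86]; 74 [44 98 85]; 75 [44 98 85]; 76 [44 98 85]; 77 [44 98 85]; 78 [43 98 85]; 79 [41 98 85]; 80 [43 99 85]; 81 [43 98 85]; 82 [42 98 85]; 83 [43 99 85]; 84 [43 99 85]; 85 [43 98 85]; 86 [43 98 85]; 87 [43 97 85]; 88 [43 97 85]; 89 [43 97 85]; 90 [43 97 85]; 91 [43 99 87]; 92 [ 48 114  99]; 93 [ 48 115  99]; 94 [ 48 114  98]; 95 [ 48 114  98]; 96 [ 48 114  98]; 97 [ 47 113  97]; 98 [ 47 114  98]; 99 [ 58 146 125]; 100 [ 70 179 152]; 101 [ 69 178 151]; 102 [ 69 177 150]; 103 [ 69 177 150]; 104 [ 69 175 150]; 105 [ 69 175 150]; 106 [ 70 178 153]; 107 [ 69 178 152]; 108 [43 78 72]; 109 [32 33 37]; 110 [35 57 54]; 111 [ 63 147 126]; 112 [ 71 179 152]; 113 [ 70 176 150]; 114 [ 68 175 149]; 115 [ 68
[... 730 characters left out ...]
 [ 67 173 148]; 155 [ 69 173 149]; 156 [ 69 173 149]; 157 [ 69 173 147]; 158 [ 68 173 148]; 159 [ 69 173 148]; 160 [ 69 173 148]; 161 [ 69 173 148]; 162 [ 68 173 148]; 163 [ 68 173 148]; 164 [ 69 174 149]; 165 [ 68 173 148]; 166 [ 69 173 148]; 167 [ 69 173 149]; 168 [ 69 173 149]; 169 [ 69 173 149]; 170 [ 69 173 149]; 171 [ 70 173 149]; 172 [ 70 173 149]; 173 [ 69 173 149]; 174 [ 69 173 149]; 175 [ 70 173 149]; 176 [ 70 173 148]; 177 [ 70 172 148]; 178 [ 70 173 149]; 179 [ 70 174 149]; 180 [ 70 177 152]; 181 [ 71 176 151]; 182 [49 83 79]; 183 [42 49 57]; 184 [43 53 59]; 185 [43 54 61]; 186 [41 52 59]; 187 [42 52 58]; 188 [ 94 105 109]; 189 [199 218 223]; 190 [195 215 219]; 191 [192 211 215];
```

>>> drive_tool:
  targets:
    - [[0,0,0,0,0,0,0],[-1,0,0,0,0,0,0],[-1,0,0,0,0,0,0],[-1,0,0,0.02,0,0,0],[-1,0,0,0.1,0,0,0],[-1,0,0,0.18,0,0,0],[-1,0,0,0.23,0,0,0],[-1,0,0,0.23,0,0,0]]

```text
time_s: 12.97
tool_pos: [0.6544, -0.233, 0.2016]
ee_rot: [[0.009, 0.591, 0.806], [0.0, 0.806, -0.591], [-1.0, 0.005, 0.007]]
contact_force: [0.1, -0.4, 0.4]
width: 0.0851
```

>>> drive_tool:
  targets:
    - [[1,-0.058,0.467,0,0,0,-0.519],[1,-0.058,0.467,0,0,0,-0.519],[1,-0.058,0.467,0,0,0,-0.519],[1,-0.058,0.467,0,0,0,-0.519],[1,-0.058,0.467,0,0,0,-0.519],[1,-0.058,0.467,0,0,0,-0.519],[1,-0.058,0.467,0,0,0,-0.519],[1,-0.058,0.467,0,0,0,-0.519],[1,-0.058,0.467,0,0,0,-0.519],[1,-0.058,0.467,0,0,0,-0.519]]

```text
time_s: 13.8
tool_pos: [0.6312, -0.0466, 0.2016]
ee_rot: [[0.006, 0.992, 0.125], [-0.006, 0.125, -0.992], [-1.0, 0.005, 0.007]]
contact_force: [-0.3, -0.2, -0.2]
width: -0.0001
```

>>> drive_tool:
  targets:
    - [[1,0,0,-0.06,0,0,0],[1,0,0,-0.11,0,0,0],[1,0,0,-0.13,0,0,0],[1,0,0,-0.14,0,0,0],[1,0,0,-0.14,0,0,0]]

```text
time_s: 14.22
tool_pos: [0.6308, -0.0469, 0.145]
ee_rot: [[0.005, 0.992, 0.125], [-0.006, 0.125, -0.992], [-1.0, 0.004, 0.007]]
contact_force: [-0.4, 0.5, 0.8]
width: 0.0001
```

```bash
cat > bub.py <<'E'
from h import *
import sys
s=sense(); c=vision.get_calibration('wrist'); im=cap('wrist',sys.argv[1]).astype(float)
u=np.array([-.1253,.992,0]); z=float(sys.argv[2]); p0=np.array([.6195,.029,z])
pr=[]
ys=np.arange(-.04,.04,.00025)
for y in ys:
    a=[]
    for xo in(-.003,0,.003):
        q=proj(c,p0+u*y+np.array([.992,.1253,0])*xo); a.append(cv2.getRectSubPix(im.astype(np.float32),(1,1),(float(q[0]),float(q[1])))[0,0])
    pr.append(np.mean(a,0))
pr=np.array(pr); R,G=pr[:,0],pr[:,1]
def runs(m):
    e=np.flatnonzero(np.diff(np.r_[0,m.astype(int),0])); return [(round(1000*ys[a],2),round(1000*ys[b-1],2)) for a,b in zip(e[::2],e[1::2]) if b-a>3]
print('t',s['time_s'],'F',s['contact_force'],'tcp',s['tool_pos'])
print('dark',runs(G<70)); print('white',runs((R>.75*G)&(G>90))); print('green',runs((R<.55*G)&(G>60)))
E
python3 bub.py b1 .125
```

```text
t 14.2167 F [-0.37035064  0.48650206  0.76117642] tcp [ 0.63083385 -0.04685051  0.1450445 ]
dark [(np.float64(-33.0), np.float64(-30.0)), (np.float64(-8.5), np.float64(-7.75)), (np.float64(11.75), np.float64(12.75)), (np.float64(33.5), np.float64(37.0))]
white [(np.float64(-40.0), np.float64(-33.25)), (np.float64(-29.75), np.float64(-8.75)), (np.float64(-7.5), np.float64(11.5)), (np.float64(13.0), np.float64(33.0)), (np.float64(37.25), np.float64(39.75))]
green []
```

```bash
sed -i 's/R,G=pr\[:,0\]/R,G=pr[:,2]/' bub.py; sed -i "s/np.float64//" bub.py; python3 bub.py b2 .125
```

```text
t 14.2667 F [0.08128538 0.41544352 0.00939318] tcp [ 0.63130905 -0.04679166  0.14592991]
dark [(np.float64(-32.75), np.float64(-30.25)), (np.float64(11.75), np.float64(12.75)), (np.float64(33.5), np.float64(37.0))]
white [(np.float64(-40.0), np.float64(-33.25)), (np.float64(-19.5), np.float64(-8.75)), (np.float64(37.25), np.float64(39.75))]
green [(np.float64(-29.5), np.float64(-20.0)), (np.float64(-7.5), np.float64(11.5)), (np.float64(13.0), np.float64(33.0))]
```

>>> drive_tool:
  targets:
    - [[1,-0.004,0,-0.02,0,0,0],[1,-0.006,0,-0.035,0,0,0],[1,-0.006,0,-0.042,0,0,0],[1,-0.006,0,-0.045,0,0,0],[1,-0.006,0,-0.047,0,0,0],[1,-0.006,0,-0.049,0,0,0],[1,-0.006,0,-0.049,0,0,0]]

```text
time_s: 14.9
tool_pos: [0.6295, -0.0467, 0.1272]
ee_rot: [[0.008, 0.992, 0.125], [-0.006, 0.125, -0.992], [-1.0, 0.007, 0.007]]
contact_force: [-0.3, 0.9, 1.9]
width: -0.0
```

>>> drive_tool:
  targets:
    - [[1,0,0,-0.003,0,0,0],[1,0,0,-0.006,0,0,0],[1,0,0,-0.009,0,0,0],[1,0,0,-0.012,0,0,0],[1,0,0,-0.012,0,0,0]]

```text
time_s: 15.32
tool_pos: [0.6304, -0.048, 0.1233]
ee_rot: [[0.01, 0.992, 0.124], [-0.009, 0.124, -0.992], [-1.0, 0.009, 0.01]]
contact_force: [0.3, -5.0, 7.8]
width: 0.0003
```

>>> drive_tool:
  targets:
    - [[1,0,0,-0.002,0,0,0],[1,0,0,-0.004,0,0,0],[1,0,0,-0.005,0,0,0],[1,0,0,-0.005,0,0,0]]

```text
time_s: 15.65
tool_pos: [0.631, -0.0485, 0.1221]
ee_rot: [[0.012, 0.992, 0.124], [-0.01, 0.124, -0.992], [-1.0, 0.011, 0.011]]
contact_force: [-0.3, -3.0, 7.1]
width: -0.0004
```

>>> drive_tool:
  targets:
    - [[1,-0.002,0,-0.002,0,0,0],[1,-0.003,0,-0.004,0,0,0],[1,-0.003,0,-0.005,0,0,0],[1,-0.003,0,-0.005,0,0,0]]

```text
time_s: 15.98
tool_pos: [0.6309, -0.0487, 0.1217]
ee_rot: [[0.015, 0.992, 0.123], [-0.01, 0.124, -0.992], [-1.0, 0.014, 0.012]]
contact_force: [-0.0, -0.7, 10.8]
width: -0.0004
```

>>> drive_tool:
  targets:
    - [[1,0,0,-0.005,0,0,0],[1,0,0,-0.005,0,0,0],[1,0,0,-0.005,0,0,0],[1,0,0,-0.005,0,0,0],[1,0,0,-0.005,0,0,0],[1,0,0,-0.005,0,0,0],[1,0,0,-0.005,0,0,0],[1,0,0,-0.005,0,0,0],[1,0,0,-0.005,0,0,0],[1,0,0,-0.005,0,0,0]]

```text
time_s: 16.82
tool_pos: [0.6321, -0.0487, 0.1217]
ee_rot: [[0.019, 0.992, 0.124], [-0.01, 0.124, -0.992], [-1.0, 0.017, 0.012]]
contact_force: [-0.6, 0.5, 14.2]
width: -0.0002
```

```bash
python3 bub.py b3 .122
```

```text
t 16.8167 F [-0.60988349  0.54659409 14.17998567] tcp [ 0.63210553 -0.04865772  0.12165505]
dark [(np.float64(-35.25), np.float64(-32.5)), (np.float64(-11.0), np.float64(-10.25)), (np.float64(9.25), np.float64(10.25)), (np.float64(31.0), np.float64(34.75))]
white [(np.float64(-40.0), np.float64(-35.75)), (np.float64(-6.75), np.float64(5.0)), (np.float64(35.0), np.float64(39.75))]
green [(np.float64(-32.0), np.float64(-11.5)), (np.float64(-9.75), np.float64(-7.25)), (np.float64(5.5), np.float64(8.75)), (np.float64(10.5), np.float64(30.75))]
```

Seated at 14 N, the bubble is 0.45 mm from centre. I'll ease the force a little, correct the small drift, let it settle and look.

>>> drive_tool:
  targets:
    - [[1,-0.003,0,-0.0038,0,0,0],[1,-0.003,0,-0.0038,0,0,0],[1,-0.003,0,-0.0038,0,0,0],[1,-0.003,0,-0.0038,0,0,0],[1,-0.003,0,-0.0038,0,0,0],[1,-0.003,0,-0.0038,0,0,0],[1,-0.003,0,-0.0038,0,0,0],[1,-0.003,0,-0.0038,0,0,0],[1,-0.003,0,-0.0038,0,0,0],[1,-0.003,0,-0.0038,0,0,0]]

```text
time_s: 17.7
tool_pos: [0.6319, -0.0487, 0.1217]
ee_rot: [[0.022, 0.992, 0.124], [-0.01, 0.124, -0.992], [-1.0, 0.02, 0.013]]
contact_force: [-1.6, -0.7, 11.9]
width: 0.0003
```

```bash
python3 bub.py b4 .122
```

```text
t 17.7 F [-1.559632   -0.70259522 11.90530304] tcp [ 0.63188646 -0.04869049  0.12173467]
dark [(np.float64(-35.25), np.float64(-32.5)), (np.float64(-11.0), np.float64(-10.25)), (np.float64(9.25), np.float64(10.25)), (np.float64(31.25), np.float64(34.75))]
white [(np.float64(-40.0), np.float64(-35.75)), (np.float64(-6.25), np.float64(5.5)), (np.float64(35.0), np.float64(39.75))]
green [(np.float64(-32.0), np.float64(-11.5)), (np.float64(-9.75), np.float64(-6.75)), (np.float64(6.0), np.float64(9.0)), (np.float64(10.5), np.float64(31.0))]
```

View pics/b4.png

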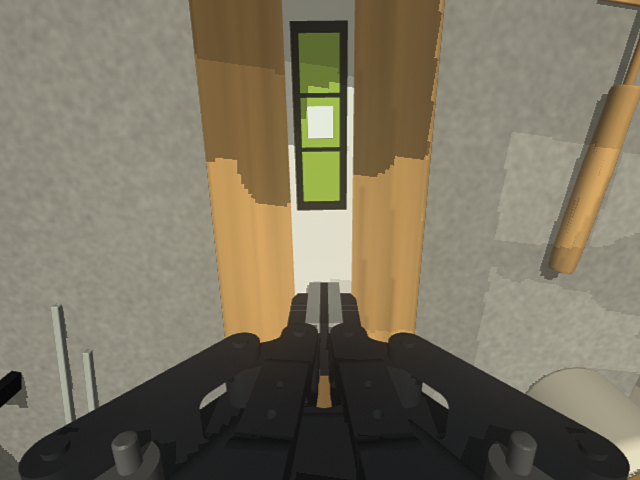

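```bash
python3 - <<'E'
from h import *
c=vision.get_calibration('wrist'); c['world_from_camera']=np.load('w3c.npy')
u=np.array([-.1253,.992,0])
t=lambda col,row,z: float(onz(c,col,row,z)@u)
e=t(321,307,.08); le=t(321,292,.0855+.042); d=t(325,399,.084)
print('level end to deck end (115 if home)', 1000*(t(321,291.5,.0827+.042)-d), 1000*(t(321,307,.0827)-d))
print('vial mid to tier edge (45)',1000*(t(322,19,.156)-t(320,127.6,.1235)))
print(sense()['contact_force'])
E
```

```text
level end to deck end (115 if home) 125.95380719612386 91.05457068006353
vial mid to tier edge (45) 46.48451191700437
[-1.34112168  0.69912903 11.80279505]
```

```bash
python3 -c "
from bench import order,sense
print(sense()['contact_force']); print(order.hand_in()); print(sense()['time_s'],sense()['contact_force'])"
```

```text
[-1.34112168  0.69912903 11.80279505]
the job is handed in; nothing more can be done
None
the job is handed in; nothing more can be done
```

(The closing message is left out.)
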